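# Slacken the wing nut of unknown thread on the loaded tape spindle

### The job

The tape rolls on the loaded spindle stand are to be changed: slacken the wing nut that clamps them by at least an eighth of a turn, then let go. It is screwed tight and nobody knows whether this stand has a right-hand or a left-hand thread, so try both ways and turn it the way that gives. Leave the wing nut of the empty stand as it is.

Things in the scene. Friction and masses are not known exactly. Their poses are not given: they have to be found in the camera images.
- roll_stand: the loaded stand: fixed round grey base, 88 mm across and 18 mm high, with two brown tape rolls (74 mm across, 25 mm high each) stacked on its upright spindle, rolls' top 68 mm above the table; origin: centre of the underside, on the spindle axis
- empty_stand: the same fixed stand without rolls: only the bare steel spindle, 15 mm thick, between base and nut; origin: centre of the underside, on the spindle axis
- nut_1_grip (a point): grip point of one dark steel wing nut, which sits on one of the two stands (the one it is straight above; it may be either): on the spindle axis, 102 mm above the table. The wing is an upright bar, 56 mm long (x of this frame), 16 mm thick (y) and 34 mm high, from 80 to 114 mm above the table; z is up. Below it a boss 30 mm across (72 to 81 mm) and a clamp washer 52 mm across (68 to 72 mm); the spindle end stands 9 mm out of its top. The frame turns with the nut
- nut_2_grip (a point): grip point of the other wing nut, alike in all sizes, on the other stand; axes as for nut_1_grip
- nut_1 (a joint): turn of nut_1 about the spindle, rad, positive counter-clockwise seen from above. 0 at the start, screwed tight: it stands at a hard stop one way and turns freely (about 0.06 N m of friction, stays where left) for 1.8 rad the other way. Which way is not told; one nut has a right-hand, the other a left-hand thread. It does not rise as it turns
- nut_2 (a joint): the same for nut_2

How it is judged:
By the outcome, as a careful person would: the job done as asked, in the order asked, and still so for the second after the job is handed in, with the robot touching nothing.
It also fails if it takes over 35 s, if anything falls off the work surface, if the arm or the gripper's body presses on something with over 40 N, if the wrist force passes 120 N, or if a joint passes its speed limit or range.

### The arm

A 6-joint arm with a two-finger parallel gripper is mounted at the origin on a cart in front of the work surface, level with it; the furniture and walls round the work are solid. World frame = base frame: x ahead of the robot, y to its left, z up, the work surface at z = 0. Lengths are in m, angles in rad, forces in N, time in s.
With the tool pointing down it reaches from about 0.225 to 0.875 m from the base axis. Payload 3.4 kg.
Tool frame: the origin (TCP) lies at the very end of the fingers, on their centre line; the grasp point (between the pads) lies 19 mm behind it; z points along the fingers, y is the line along which they close (so a half turn about z gives the same grasp; the last joint's range is limited). The gripper opens to 85 mm and grips with 20 to 120 N. Pads are 22 mm wide; open, the fingers measure 114 mm over their backs; the gripper's body (76 mm by 85 mm) begins 54 mm behind the grasp point. The pads swing forward as they close: fully open they stand 13 mm farther back than shut.
Start: joints at [1.206, 0.276, 1.505, -0, 1.361, -0.121], TCP at [0.139, 0.558, 0.231] pointing down, gripper open.
Joint ranges: [-2.89, 2.89], [-0.75, 2.08], [0.22, 2.7], [-1.18, 4.32], [0.11, 2.71], [-2.7, 2.7]. Speed limits (rad/s): [2.57, 2.57, 3.14, 3.14, 3.14, 3.14].

### API

Orientations are given as a unit quaternion [w, x, y, z].
In Python, from rig import readout, vision, manip gives the robot as it stands.
- The arm moves only by the shell command python3 -m handwheel 'ROWS' [FORCE]. ROWS is JSON, a list of rows, each a list of 3 entries, a list of its own where there are three numbers: the shift along the tool's x, y, z in mm, then the turn, a rotation vector about the tool's x, y, z in units of 6 degrees (1.0 is 6 degrees), then the closure, from -1 (fully open) to 1 (shut), so that 0 is half open. A call has 1 to 20 rows; each row shifts and turns the commanded pose from where the row before left it, along the tool's axes as they then stand; what a row does not reach is not made up. A row lasts 1/8 s, in which the tool goes at most 62.5 mm and 10.7 degrees, less where a joint would pass 70% of its speed; a pose out of reach is approached as far as the arm can. A call is refused whole if a number of a shift passes 62.5 or a number of a turn 1, either way. A call with a gripper value outside its range is refused whole. The fingers move at their own pace and stop on an object; FORCE is the grip in N (left out, the last holds). Time passes only in rows, so rows that do not move let the fingers close. It gives the time, the measured TCP pose, the force, the opening and the grip force at its end, in the units of the state.
- readout.get_state(): the state, without advancing time (a new reading comes with each control period).
- vision.get_image(name): name is "side" or "top"; returns the picture (384x512x3 uint8, blue, green, red); there is no depth.
- vision.camera_params(name): a dict with "intrinsics" (3x3 intrinsics, pixels), "rvec" (rotation vector, rad) and "tvec" (3), from world to camera coordinates, as OpenCV has them. Camera axes: x right, y down, z forward; pixel columns grow to the right and rows downward; lengths in m; the calibration is good to about 2 mm. A picture is of the moment at which its call begins. camera_params takes no time and is no camera call.
- manip.sign_off(): hands the job in; it is judged then, once.
The state is a dict: "clock": time; "qpos": joint angles; "qd": joint speeds; "effort": joint torques, N m; "position": TCP position; "ee_rot": TCP orientation; "contact_force": force on the tool from outside, world axes, zero at the start; "moment": the same for the moment, N m; "width": finger opening in m; "gripper_force": force on a finger pad.
Only numpy, scipy, OpenCV 4.12 (cv2) and the standard library are available. Lean on these libraries where they do the work, as an engineer would, in place of code of your own. Each camera call takes 0.05 s, during which the arm holds its last target. There are 200 camera calls.

## Working session

There is one attempt and no reset: what is moved stays moved. The work goes in short steps, Python scripts to look and compute and a shell command to move; the robot and the scene stay as the last step left them, time stands still between calls to the robot, and variables do not carry over. Pictures are saved under pics/ and viewed, at most 10 in all, crops included, and the job is handed in when it is done.

```bash
mkdir -p pics; python3 - <<'E'
from rig import readout, vision
import cv2
for n in("top","side"):
    cv2.imwrite(f"pics/{n}0.png",vision.get_image(n))
    p=vision.camera_params(n);print(n,p)
s=readout.get_state();print(s)
E
```

```text
top {'intrinsics': array([[407.37171138,   0.        , 248.11221184],
       [  0.        , 407.37171138, 195.80415107],
       [  0.        ,   0.        ,   1.        ]]), 'rvec': array([ 2.15704256, -2.13866262,  0.16573736]), 'tvec': array([-0.04153911,  0.56319316,  0.85227297])}
side {'intrinsics': array([[364.12785207,   0.        , 254.96421647],
       [  0.        , 364.12785207, 190.20431635],
       [  0.        ,   0.        ,   1.        ]]), 'rvec': array([ 2.1257167 , -0.01757801, -0.00588313]), 'tvec': array([-0.54024865,  0.0474105 ,  0.9313822 ])}
{'clock': 0.1, 'qpos': array([ 1.20602179e+00,  2.76570080e-01,  1.50597324e+00,  2.41604889e-05,
        1.36070028e+00, -1.20983755e-01]), 'qd': array([-0.00079335, -0.00143154, -0.00070259,  0.00116326, -0.00057202,
       -0.00125444]), 'effort': array([ 6.93318016e-04, -4.17702270e+01, -2.46403313e+01, -2.55737132e-04,
        5.76756138e-03,  1.94893846e-05]), 'position': array([0.1386217 , 0.55757788, 0.23051762]), 'ee_rot': array([-2.09990845e-04,  1.21596219e-01,  9.92579306e-01, -7.98404932e-04]), 'contact_force': array([-0.51652974, -0.31180698,  0.25968381]), 'moment': array([-0.0394405 , -0.04487799,  0.00828951]), 'gripper_force': 0.0, 'width': 0.08554798938257317}
```

View pics/top0.png

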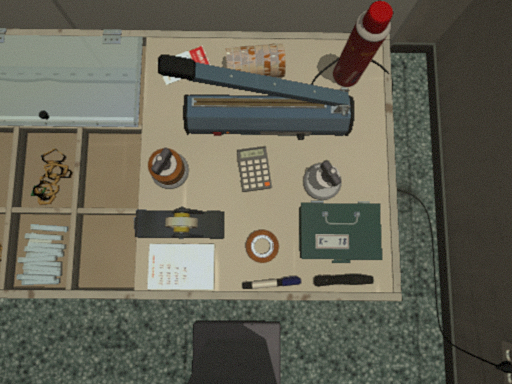

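View pics/side0.png

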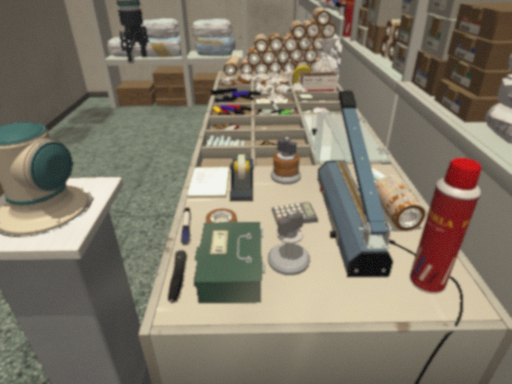

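The top view shows the loaded stand (brown rolls) with its nut near (162,160) and the empty stand near (323,178). I'll enlarge the loaded nut and measure it.

```bash
cat > h.py <<'E'
import numpy as np, cv2
from rig import vision
def cam(n):
    p=vision.camera_params(n);R=cv2.Rodrigues(p["rvec"])[0];return p["intrinsics"],R,p["tvec"],p["rvec"]
def ray(n,uv,z):
    K,R,t,_=cam(n);uv=np.atleast_2d(uv).astype(float)
    d=(R.T@np.linalg.inv(K)@np.c_[uv,np.ones(len(uv))].T).T;c=-R.T@t
    return c+d*((z-c[2])/d[:,2])[:,None]
def proj(n,P):
    K,R,t,rv=cam(n);return cv2.projectPoints(np.atleast_2d(P).astype(float),rv,t,K,None)[0][:,0]
E
python3 - <<'E'
import cv2,numpy as np
from h import *
a=cv2.imread("pics/top0.png");b=cv2.imread("pics/side0.png")
A=cv2.resize(a[135:195,135:195],(400,400),interpolation=cv2.INTER_CUBIC)
B=cv2.resize(b[130:190,255:315],(400,400),interpolation=cv2.INTER_CUBIC)
cv2.imwrite("pics/crop0.png",np.hstack([A,B]))
g=ray("top",[[162,160],[323,178]],.114);print(g)
E
```

```text
[[ 0.62498825  0.13986299  0.114     ]
 [ 0.59073525 -0.18809434  0.114     ]]
```

View pics/crop0.png

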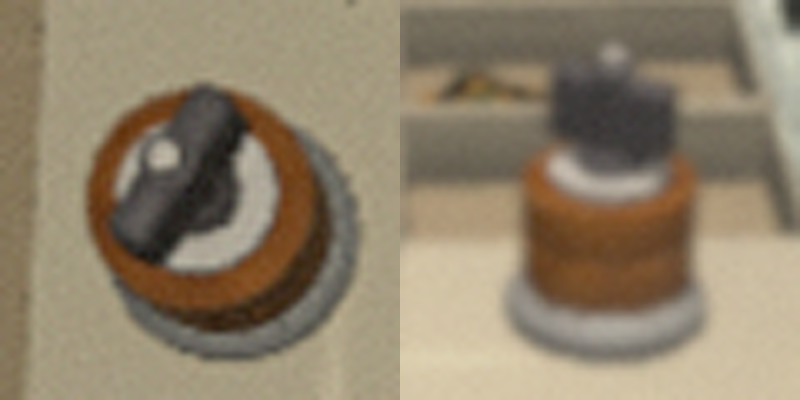

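The crop shows the wing running from lower left to upper right in the top view. Its spindle tip is at about (159.5,158.3) px. Next I'll get the axis from the tip and base, and the wing direction from the dark mask.

```bash
python3 - <<'E'
import cv2,numpy as np
from h import *
a=cv2.imread("pics/top0.png").astype(int);b=cv2.imread("pics/side0.png")
print("tip",ray("top",[[159.0,157.8]],.123))
sub=a[135:195,135:195];V=sub.max(2);S=V-sub.min(2)
m=((V<105)&(S<28)).astype(np.uint8)
n,l,st,c=cv2.connectedComponentsWithStats(m);k=1+st[1:,4].argmax();print(st[k],c[k]+135)
ys,xs=np.where(l==k)
P=np.c_[xs,ys]+135
for r in range(60):
    if (l[r]==k).any(): print(''.join('#' if q==k else '.' for q in l[r][5:50]),r+135)
# brown roll top / red
hsv=cv2.cvtColor(sub.astype(np.uint8),cv2.COLOR_BGR2HSV)
bm=((hsv[...,1]>130)).astype(np.uint8);n,l2,st,c=cv2.connectedComponentsWithStats(bm);k=1+st[1:,4].argmax();print("brown",st[k])
h=cv2.convexHull(P.astype(np.float32));print(cv2.minAreaRect(h))
print(ray("top",P[[P[:,1].argmin(),P[:,0].argmin(),P[:,0].argmax()]],.114))
# side: tip
t=np.array([[255+(215-3)/6.667+400*0,130+52/6.667]]);print("side tip",t)
E
```

```text
tip [[0.62733754 0.14418565 0.123     ]]
[ 17  13  20  27 303] [162.30693069 161.59075908]
........................####................. 148
.......................######................ 149
.......................#######............... 150
......................########............... 151
.....................##########.............. 152
....................############............. 153
....................############............. 154
...................#############............. 155
.....................##########.............. 156
......................#########.............. 157
................#.....########............... 158
................#.....########............... 159
................##...#########............... 160
................##############............... 161
...............################.............. 162
..............#################.............. 163
..............#################.............. 164
.............##################.............. 165
............##################............... 166
............##################............... 167
............#################................ 168
............###############.................. 169
............###########...................... 170
.............#########....................... 171
..............#######........................ 172
................####......................... 173
..................##......................... 174
brown [ 13  14  36  35 445]
((162.95770263671875, 161.91152954101562), (15.787044525146484, 26.92568016052246), 37.87498474121094)
[[0.65019154 0.13675606 0.114     ]
 [0.61229454 0.15968129 0.114     ]
 [0.6398208  0.12206536 0.114     ]]
side tip [[286.79841008 137.79961002]]
```

```bash
python3 - <<'E'
import cv2,numpy as np
from h import *
q=ray("top",[[152.5,165.5],[155,161],[159.5,154.5],[163,149]],.114);print(q)
d=q[3]-q[0];th=np.arctan2(d[1],d[0]);print(np.degrees(th))
ax=np.array([.6273,.1442])
print(proj("side",[*ax,.123]))
print("axis pix base", proj("top",[*ax,.018]))
for nm,f in(("top","pics/top0.png"),("side","pics/side0.png")):
    im=cv2.imread(f);s=8;c=np.round(proj(nm,[*ax,.08])[0]).astype(int);o=c-30
    I=cv2.resize(im[o[1]:o[1]+60,o[0]:o[0]+60],None,fx=s,fy=s,interpolation=cv2.INTER_CUBIC)
    R=np.array([[np.cos(th),-np.sin(th)],[np.sin(th),np.cos(th)]])
    pl=[]
    for z in(.08,.114):
        pl.append(np.c_[(np.array([[28,8],[28,-8],[-28,-8],[-28,8]])/1e3)@R.T+ax,np.full(4,z)])
    t=np.linspace(0,6.28,40)
    for r,z in((.037,.068),(.044,.018),(.044,0)): pl.append(np.c_[ax[0]+r*np.cos(t),ax[1]+r*np.sin(t),0*t+z])
    for p in pl: cv2.polylines(I,[np.round((proj(nm,p)-o+.5)*s).astype(int)],True,(0,255,0),1)
    cv2.imwrite(f"pics/_{nm}.png",I)
I=np.hstack([cv2.imread("pics/_top.png"),cv2.imread("pics/_side.png")]);cv2.imwrite("pics/chk.png",cv2.resize(I,(800,400)))
E
```

```text
[[0.6133435  0.15871027 0.114     ]
 [0.62276279 0.15402275 0.114     ]
 [0.63644311 0.14541084 0.114     ]
 [0.64806568 0.13871924 0.114     ]]
-29.930868503102513
[[285.87386603 137.84428533]]
axis pix base [[168.65659523 168.86540592]]
```

View pics/chk.png

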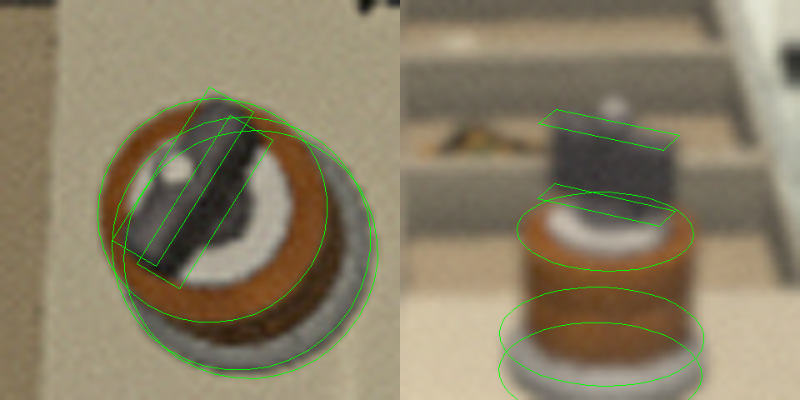

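The outlines agree to within about 1 px, or roughly 2 mm. The axis is near (0.628, 0.144) and the wing lies at −30°, so tool y needs to be at 60° (it's now at 76°). I'll move to a hover pose above the nut.

```bash
python3 -m handwheel '[[[-41,-20,3],[0,0,0],-1],[[-41,-20,3],[0,0,0],-1],[[-41,-20,3],[0,0,0],-1],[[-41,-20,3],[0,0,0],-1],[[-41,-20,3],[0,0,0],-1],[[-41,-20,3],[0,0,0],-1],[[-41,-20,3],[0,0,0],-1],[[-41,-20,3],[0,0,0],-1],[[-41,-20,3],[0,0,0],-1],[[-41,-20,3],[0,0,0],-1],[[-41,-20,3],[0,0,0],-1],[[-41,-20,3],[0,0,0],-1],[[-41,-20,3],[0,0,0],-1],[[-41,-20,3],[0,0,0],-1],[[0,0,0],[0,0,0.9],-1],[[0,0,0],[0,0,0.9],-1],[[0,0,0],[0,0,0.9],-1],[[0,0,0],[0,0,0],-1]]' 30
cat >> h.py <<'E'
def off(ax,z):
    from rig import readout
    from scipy.spatial.transform import Rotation as Ro
    s=readout.get_state();R=Ro.from_quat(np.roll(s["ee_rot"],-1)).as_matrix()
    d=np.array([*ax,z])-s["position"]
    print("t",s["clock"],"pos",s["position"].round(4),"tool y ang",np.degrees(np.arctan2(R[1,1],R[0,1])).round(1),"shift tool mm",(R.T@d*1e3).round(1),"q6",s["qpos"][5].round(3),"F",s["contact_force"].round(1),"M",s["moment"].round(2),"w",round(s["width"],4),"g",round(s["gripper_force"],1))
E
python3 - <<'E'
from h import *
off((.628,.144),.083)
a=vision.get_image("top");b=vision.get_image("side")
cv2.imwrite("pics/hov.png",np.hstack([cv2.resize(a[110:210,110:210],(400,400)),cv2.resize(b[80:200,230:350],(400,400))]))
E
```

```text
clock: 2.35
position: [0.628, 0.1477, 0.1887]
ee_rot: [-0.001, 0.26, 0.966, -0.0]
contact_force: [0.3, 0.7, -0.0]
width: 0.0852
gripper_force: 0.0
t 2.35 pos [0.628  0.1477 0.1887] tool y ang 59.9 shift tool mm [ -1.9  -3.1 105.7] q6 -0.922 F [ 0.3  0.7 -0. ] M [ 0.02 -0.01  0.07] w 0.0852 g 0.0
```

View pics/hov.png

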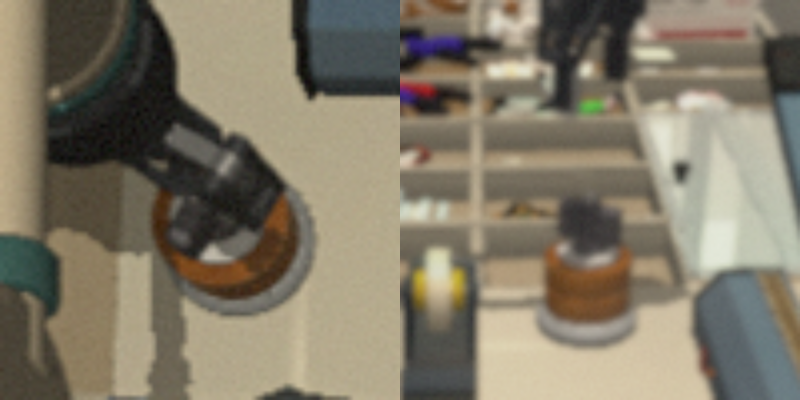

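The gripper hovers in line with the nut: in the side crop the fingers are at about (590,60), above the wing at (590,225). I'll descend and grip gently.

```bash
python3 -m handwheel '[[[-2,-3,15],[0,0,0],-1],[[0,0,20],[0,0,0],-1],[[0,0,20],[0,0,0],-1],[[0,0,20],[0,0,0],-1],[[0,0,20],[0,0,0],-1],[[0,0,11],[0,0,0],-1],[[0,0,0],[0,0,0],-1]]' 30
python3 -c "
from h import *
off((.628,.144),.083)"
python3 -m handwheel '[[[0,0,0],[0,0,0],0.2],[[0,0,0],[0,0,0],0.4],[[0,0,0],[0,0,0],0.5],[[0,0,0],[0,0,0],0.6],[[0,0,0],[0,0,0],0.7],[[0,0,0],[0,0,0],1],[[0,0,0],[0,0,0],1],[[0,0,0],[0,0,0],1]]' 30
python3 -c "
from h import *
off((.628,.144),.083)"
```

```text
clock: 3.32
position: [0.6276, 0.144, 0.082]
ee_rot: [-0.001, 0.26, 0.966, -0.0]
contact_force: [0.1, 0.0, -0.2]
width: 0.0853
gripper_force: 0.0
t 3.325 pos [0.6276 0.144  0.082 ] tool y ang 59.8 shift tool mm [-0.3  0.2 -1. ] q6 -0.927 F [ 0.1  0.  -0.2] M [-0.02  0.   -0.03] w 0.0853 g 0.0
clock: 4.32
position: [0.6286, 0.1442, 0.0837]
ee_rot: [0.0, 0.26, 0.966, 0.0]
contact_force: [-0.7, 0.8, 3.6]
width: 0.0157
gripper_force: 32.9
t 4.325 pos [0.6286 0.1442 0.0837] tool y ang 59.8 shift tool mm [ 0.4 -0.5  0.7] q6 -0.927 F [-0.7  0.8  3.6] M [ 0.06  0.1  -0.16] w 0.0157 g 32.9
```

The nut is gripped, centred and square. First I'll try counter-clockwise from above (negative tool z) with small turns.

```bash
python3 -m handwheel '[[[0,0,0],[0,0,-0.4],1],[[0,0,0],[0,0,0],1],[[0,0,0],[0,0,0],1]]' 50
python3 -c "
from h import *
off((.628,.144),.083)"
python3 -m handwheel '[[[0,0,0],[0,0,-0.4],1],[[0,0,0],[0,0,0],1],[[0,0,0],[0,0,0],1]]' 50
python3 -c "
from h import *
off((.628,.144),.083)"
```

```text
clock: 4.7
position: [0.6286, 0.1442, 0.0838]
ee_rot: [0.0, 0.242, 0.97, 0.001]
contact_force: [-0.9, -0.5, 6.1]
width: 0.0151
gripper_force: 60.4
t 4.7 pos [0.6286 0.1442 0.0838] tool y ang 62.0 shift tool mm [ 0.5 -0.5  0.8] q6 -0.965 F [-0.9 -0.5  6.1] M [-0.07  0.15 -1.44] w 0.0151 g 60.4
clock: 5.08
position: [0.6282, 0.1445, 0.0839]
ee_rot: [-0.0, 0.222, 0.975, 0.001]
contact_force: [-2.0, -1.4, 5.8]
width: 0.0155
gripper_force: 84.3
t 5.075 pos [0.6282 0.1445 0.0839] tool y ang 64.3 shift tool mm [ 0.  -0.5  0.9] q6 -1.007 F [-2.  -1.4  5.8] M [ 0.08  0.36 -1.61] w 0.0155 g 84.3
```

The moment rose to −1.6 N m, far above the 0.06 N m friction, so counter-clockwise is against the stop. Next I'll try clockwise.

```bash
python3 -m handwheel '[[[0,0,0],[0,0,0.4],1],[[0,0,0],[0,0,0.4],1],[[0,0,0],[0,0,0.4],1],[[0,0,0],[0,0,0.4],1],[[0,0,0],[0,0,0],1],[[0,0,0],[0,0,0],1]]' 50
python3 -c "
from h import *
off((.628,.144),.083)"
```

```text
clock: 5.82
position: [0.6285, 0.1444, 0.0837]
ee_rot: [0.0, 0.3, 0.954, 0.0]
contact_force: [-0.7, 0.4, 5.4]
width: 0.0153
gripper_force: 52.8
t 5.825 pos [0.6285 0.1444 0.0837] tool y ang 55.1 shift tool mm [ 0.2 -0.7  0.7] q6 -0.843 F [-0.7  0.4  5.4] M [ 0.1   0.1  -0.07] w 0.0153 g 52.8
```

Clockwise turns freely with about 0 N m, so this is a left-hand thread. I'll continue about 50° further that way.

```bash
python3 -m handwheel '[[[0,0,0],[0,0,0.6],1],[[0,0,0],[0,0,0.6],1],[[0,0,0],[0,0,0.6],1],[[0,0,0],[0,0,0.6],1],[[0,0,0],[0,0,0.6],1],[[0,0,0],[0,0,0.6],1],[[0,0,0],[0,0,0.6],1],[[0,0,0],[0,0,0.6],1],[[0,0,0],[0,0,0.6],1],[[0,0,0],[0,0,0.6],1],[[0,0,0],[0,0,0.6],1],[[0,0,0],[0,0,0.6],1],[[0,0,0],[0,0,0.6],1],[[0,0,0],[0,0,0.6],1],[[0,0,0],[0,0,0],1],[[0,0,0],[0,0,0],1]]' 50
python3 -c "
from h import *
off((.628,.144),.083)"
```

```text
clock: 7.82
position: [0.6294, 0.1449, 0.0837]
ee_rot: [0.0, 0.678, 0.735, 0.001]
contact_force: [2.1, 3.8, 5.0]
width: 0.0147
gripper_force: 52.6
t 7.825 pos [0.6294 0.1449 0.0837] tool y ang 4.7 shift tool mm [-0.8 -1.5  0.7] q6 0.036 F [2.1 3.8 5. ] M [ 0.5  -0.21 -0.05] w 0.0147 g 52.6
```

Turned about 55° with no resistance. Now I'll open the gripper, rise, retreat clear and check the result.

```bash
python3 -m handwheel '[[[0,0,0],[0,0,0],0.6],[[0,0,0],[0,0,0],0.2],[[0,0,0],[0,0,0],-1],[[0,0,0],[0,0,0],-1],[[0,0,0],[0,0,0],-1],[[0,0,0],[0,0,0],-1],[[0,0,0],[0,0,0],-1],[[0,0,-10],[0,0,0],-1],[[0,0,-20],[0,0,0],-1],[[0,0,-30],[0,0,0],-1],[[0,0,-30],[0,0,0],-1],[[0,0,-20],[0,0,0],-1],[[-20,0,-5],[0,0,0],-1],[[0,0,0],[0,0,0],-1]]'
python3 - <<'E'
from h import *
off((.628,.144),.083)
a=vision.get_image("top");b=vision.get_image("side")
cv2.imwrite("pics/end.png",np.hstack([cv2.resize(a[110:210,110:210],(400,400)),cv2.resize(b[80:200,230:350],(400,400))]))
E
```

```text
clock: 9.57
position: [0.6302, 0.1223, 0.1984]
ee_rot: [0.0, 0.679, 0.734, -0.0]
contact_force: [-0.5, -1.0, -0.6]
width: 0.0856
gripper_force: 0.0
t 9.575 pos [0.6302 0.1223 0.1984] tool y ang 4.5 shift tool mm [ 21.9  -0.5 115.4] q6 0.005 F [-0.5 -1.  -0.6] M [-0.01  0.01 -0.  ] w 0.0856 g 0.0
```

View pics/end.png

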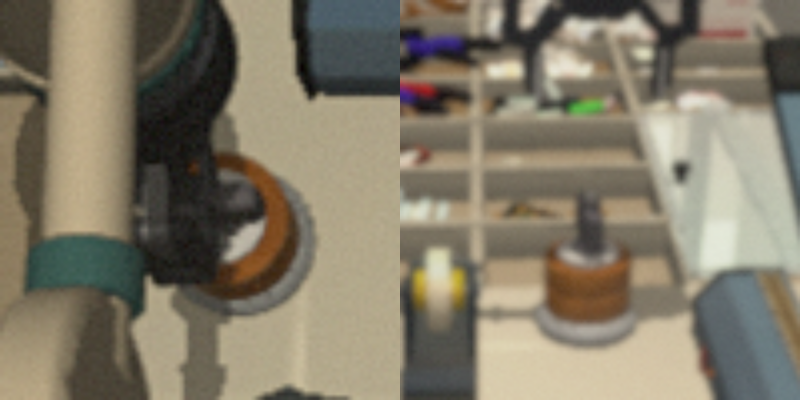

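The side crop shows the wing now end-on at about (588,220), so it has turned about 55°. The gripper is open and clear above it, so I'm handing in.

```bash
python3 -c "
from rig import manip
print(manip.sign_off())"
```

```text
the job is handed in; nothing more can be done
None
```

The loaded stand's wing nut has a left-hand thread: it was hard against its stop counter-clockwise, so I slackened it clockwise by about 55° (an eighth of a turn is 45°), let go, left the empty stand's nut untouched and handed the job in.

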